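# Fold down the ratchet spraying easel

### The job

The tile-spraying easel is propped up on its ratchet. With a fingertip press the red pawl's thumb pad all the way down so the pawl swings free of the teeth and stays free, then push the easel's arm down by its yellow bar until it lies fully down on its rests. Grasp or lift nothing, and leave the cup, the bowl and the test tile standing where they are.

Things in the scene. Friction and masses are not known exactly. Their poses are not given: they have to be found in the camera images.
- easel: The easel's grey steel base plate (250 x 150 x 10 mm), screwed to the bench with two aluminium cheeks. Its origin lies on the bench top, straight below the middle of the arm's hinge; x points from the thumb pad's end to the arm's free end (the side it folds down to), y to the left, z up. The hinge axis runs along y, 75 mm above the bench.
- easel_arm (a joint): Angle (rad) of the tile arm about its hinge: 0 = fully down and level on its two rubber rests, about 0.9 = propped up at the start, leaning away towards the base's +x; 1.0 = upper stop. The hinge is stiff: the arm stays where it is left, and about 3 to 6 N on the bar pushes it down once the pawl is free. While the pawl is in the teeth the arm has only about 0.1 rad of play. The toothed wheel (104 mm diameter, 8 mm thick) turns with the arm, at y = -68 mm of the base.
- push_bar (a point): Centre of the yellow round bar (16 mm diameter, 96 mm long, along the base's y) across the free end of the arm, 113 mm from the hinge axis; it is pushed from above. About 77 mm above the bench when the arm is down. The arm's tile plate (82 mm wide, steel rails 9 mm wide on either side) lies between hinge and bar.
- easel_pawl (a joint): Angle (rad) of the red pawl about its pin (parallel to the hinge, 41 mm above the bench, at x = -47 mm, y = -68 mm of the base): 0 = nose in the teeth, arm locked; grows as the thumb pad is pressed down; clear of the teeth above about 0.22; stop at 0.36. There is no spring: a stiff pivot holds it wherever it is left. About 3 to 4 N on the pad moves it.
- pawl_pad (a point): Centre of the top face of the red thumb pad (28 x 28 mm), at the start 45 mm from the pawl's pin towards the base's -x and 22 mm above it, with free space above. Pressed to the stop it sinks about 17 mm and moves about 5 mm towards the base's -x.
- cup: Cream bisque beaker, 64 mm diameter, 79 mm tall, standing by the easel; origin under its centre. Leave it alone.
- bowl: Green glazed bowl, 103 mm diameter, 47 mm tall, standing by the easel; origin under its centre. Leave it alone.
- tile: L-shaped glaze test tile, rust brown above, 30 x 34 x 61 mm, standing by the easel; origin under its centre. Leave it alone.

How it is judged:
On the way, in this order (a step that is already met when the one before it is completed fails the run):
1. the pawl is pressed free of the teeth while the arm is still up (value of joint easel_pawl above 0.25 rad and value of joint easel_arm above 0.7 rad), for 0.2 s.
2. the arm is pushed fully down (value of joint easel_arm below 0.05 rad), for 0.2 s.
At the end, for the whole second after the job is handed in: The arm lies down within 0.05 rad of level and is at rest, the pawl is still swung clear of the teeth (over 0.22 rad), and cup, bowl and tile stand upright within 20 mm of where they were (value of joint easel_arm below 0.05 rad and value of joint easel_pawl above 0.22 rad and velocity of joint easel_arm between -0.05 and 0.05 rad/s and distance of each of cup, bowl, tile from where it was at the start of the episode below 0.02 m and angle between each of cup, bowl, tile's own z axis and vertical below 0.2 rad); the robot touches nothing.
It fails at once if the cup, the bowl or the test tile is shoved, lifted or tipped (distance of any of cup, bowl, tile from where it was at the start of the episode above 0.02 m or angle between any of cup, bowl, tile's own z axis and vertical above 0.3 rad).
It also fails if it takes over 42 s, if anything falls off the work surface, if the arm or the gripper's body presses on something with over 40 N, if the wrist force passes 120 N, or if a joint passes its speed limit or range.

### The arm

A 6-joint arm with a two-finger parallel gripper is mounted at the origin on a cart in front of the work surface, level with it; the furniture and walls round the work are solid. World frame = base frame: x ahead of the robot, y to its left, z up, the work surface at z = 0. Lengths are in m, angles in rad, forces in N, time in s.
With the tool pointing down it reaches from about 0.375 to 0.9 m from the base axis. Payload 3.1 kg.
Tool frame: the origin (TCP) lies midway between the tips of the shut fingers; the grasp point (between the pads) lies 19 mm behind it (manip.tcp_to_grasp is the distance from the TCP to the grasp point, in m); z points along the fingers, y is the line along which they close (so a half turn about z gives the same grasp; the last joint's range is limited). The gripper opens to 85 mm and grips with 20 to 120 N. Pads are 22 mm wide; open, the fingers measure 114 mm over their backs; the gripper's body (76 mm by 85 mm) begins 54 mm behind the grasp point. The pads swing forward as they close: fully open they stand 13 mm farther back than shut.
Start: joints at [1.151, 0.527, 1.433, -0, 1.181, -0.178], TCP at [0.149, 0.607, 0.231] pointing down, gripper open.
Joint ranges: [-3.08, 3.08], [-0.75, 2.2], [0.22, 2.44], [-1.43, 4.57], [0, 2.65], [-2.85, 2.85]. Speed limits (rad/s): [2.79, 2.79, 3.14, 3.14, 3.14, 3.14].

### API

Orientations are given as a unit quaternion [x, y, z, w].
In Python, from station import manip gives the robot as it stands. The module is installed in compiled form; this text tells all that it offers.
- The arm moves only by the shell command python3 -m crank 'ROWS' [OPENING] [FORCE]. ROWS is JSON, a list of rows, each a list of 2 entries, a list of its own where there are three numbers: the shift along the tool's x, y, z in cm, then the turn about the tool's z in degrees. In form: [[[x, y, z], spin], ...]. A call has 1 to 10 rows; each row is the pose to reach, as a shift and turn from the pose commanded when the call began, along the tool's axes at that moment; what a row does not reach only later rows make up. A row lasts 1/10 s, in which the tool goes at most 50 mm and 8.59 degrees, less where a joint would pass 70% of its speed; a pose out of reach is approached as far as the arm can. A call with a gripper value outside its range is refused whole. OPENING is the finger opening in cm, from 0 to 8.54, set as the call begins (- or left out, the last holds). The fingers move at their own pace and stop on an object; FORCE is the grip in N (left out, the last holds). Time passes only in rows, so rows that repeat a pose let the fingers close. It gives the time, the measured TCP pose, the force and the opening at its end, in the units of the state.
- manip.sense(): the state, without advancing time (a new reading comes with each control period).
- manip.snapshot(name): name is "scene" or "side" or "wrist"; returns the picture (400x640x3 uint8, red, green, blue); there is no depth.
- manip.camera_params(name): a dict with "fx", "fy", "cx", "cy" (pixels), "pose" (4x4, takes a point from camera to world coordinates). Camera axes: x right, y up, looking along -z (the intrinsics and any distortion apply to the point x, -y, -z); pixel columns grow to the right and rows downward; lengths in m; the calibration is good to about 2 mm. A picture is of the moment at which its call begins: read the wrist's pose just before it. camera_params takes no time and is no camera call; for the wrist camera it gives the pose at the moment of the call.
- manip.sign_off(): hands the job in, once; it reports no verdict.
The state is a dict: "t": time; "q": joint angles; "qd": joint speeds; "tau": joint torques, N m; "tcp_pos": TCP position; "tool_rot": TCP orientation; "force": force on the tool from outside, world axes, zero at the start; "ft_torque": the same for the moment, N m; "finger_gap": opening from 0.0 (shut) to 1.0 (fully open).
Only numpy, scipy, OpenCV 4.12 (cv2) and the standard library are available. Lean on these libraries where they do the work, as an engineer would, in place of code of your own. Each camera call takes 0.05 s, during which the arm holds its last target. There are 200 camera calls.

## Working session

There is one attempt and no reset: what is moved stays moved. The work goes in short steps, Python scripts to look and compute and a shell command to move; the robot and the scene stay as the last step left them, time stands still between calls to the robot, and variables do not carry over. Pictures are saved under pics/ and viewed, on a budget of 10 in all, crops included, one or two more only if the job needs it, and the job is handed in when it is done.

```bash
mkdir -p pics; python3 - <<'E'
from station import manip
import cv2
print(manip.sense())
for n in("scene","side"):
    cv2.imwrite(f"pics/{n}0.png",manip.snapshot(n)[...,::-1]); print(n,manip.camera_params(n))
E
```

```text
{'t': 0.0, 'q': array([ 1.15148901e+00,  5.28472158e-01,  1.43391312e+00,  7.30495852e-06,
        1.18139550e+00, -1.78511757e-01]), 'qd': array([0.00141627, 0.00173622, 0.00023147, 0.0005668 , 0.00033035,
       0.00102794]), 'tau': array([-1.70390187e-03, -4.42355955e+01, -1.78022522e+01, -4.00505342e-04,
        8.49107048e-03,  2.48332746e-06]), 'tcp_pos': array([0.14872548, 0.60630477, 0.2303265 ]), 'tool_rot': array([ 1.20108424e-01,  9.92760177e-01, -1.04455573e-03, -3.25405565e-04]), 'force': array([ 0.10365721, -0.18189079, -0.25584666]), 'ft_torque': array([ 0.0162637 ,  0.04996621, -0.04843717]), 'finger_gap': 0.9989331052919546}
scene {'fx': 463.4576013495257, 'fy': 463.4576013495257, 'cx': 324.4393241418198, 'cy': 200.55288541442908, 'pose': array([[-8.92494770e-01,  2.06745140e-01, -4.00885936e-01,
         1.76562852e-01],
       [-4.51057037e-01, -4.07509440e-01,  7.94029977e-01,
         9.31528413e-01],
       [ 7.97035334e-04,  8.89490024e-01,  4.56953894e-01,
         5.34894617e-01],
       [ 0.00000000e+00,  0.00000000e+00,  0.00000000e+00,
         1.00000000e+00]])}
side {'fx': 452.9432782331377, 'fy': 452.9432782331377, 'cx': 322.1741332570395, 'cy': 201.6142632810412, 'pose': array([[-0.95983057,  0.14406968, -0.24076796,  0.32734379],
       [-0.28022645, -0.44914288,  0.84837716,  1.00581453],
       [ 0.01408621,  0.88176788,  0.4714732 ,  0.5776382 ],
       [ 0.        ,  0.        ,  0.        ,  1.        ]])}
```

View pics/scene0.png

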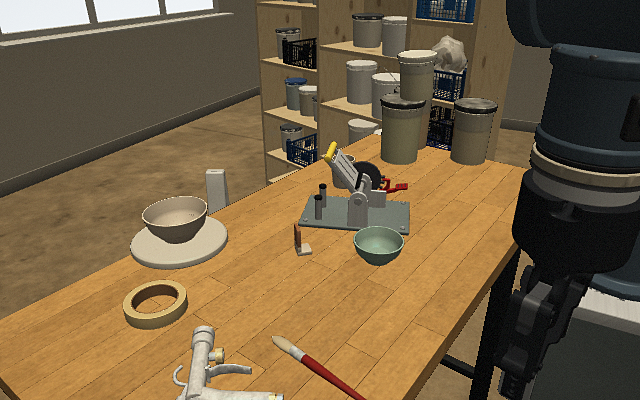

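View pics/side0.png

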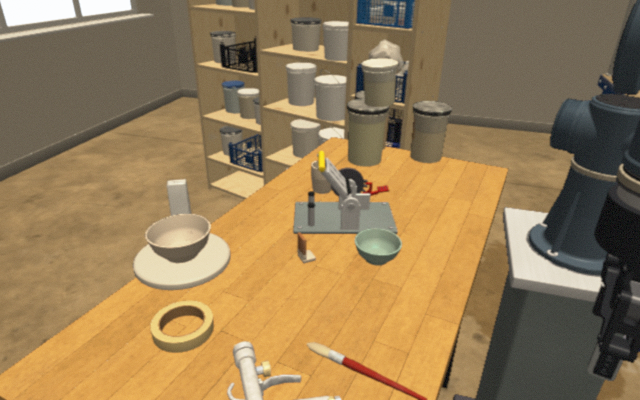

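The scene camera shows the easel at about (355,205), with the yellow bar at (330,152) and the red pad at (400,187). The bowl is at (379,245), the tile at (300,240), and the cup stands behind the arm. I'll enlarge this area next.

```bash
cat > h.py <<'E'
from station import manip
import numpy as np, cv2
def ray(cam,u,v,P=None):
    c=P or manip.camera_params(cam); T=c["pose"]
    d=T[:3,:3]@np.array([(u-c["cx"])/c["fx"],-(v-c["cy"])/c["fy"],-1]); return T[:3,3],d/np.linalg.norm(d)
def onz(cam,u,v,z):
    o,d=ray(cam,u,v); return o+d*(z-o[2])/d[2]
def tri(obs):
    A=np.zeros((3,3));b=np.zeros(3)
    for o,d in obs:
        M=np.eye(3)-np.outer(d,d);A+=M;b+=M@o
    return np.linalg.solve(A,b)
E
python3 - <<'E'
from h import *
out=[]
for n,(x,y) in {"scene":(285,135),"side":(275,140)}.items():
    im=cv2.imread(f"pics/{n}0.png"); out.append(cv2.resize(im[y:y+75*1+65,x:x+150][:140],None,fx=2.66*2,fy=2.66*2,interpolation=cv2.INTER_CUBIC)[:600] if 0 else cv2.resize(im[y:y+140,x:x+150],(400*1,373),interpolation=cv2.INTER_CUBIC))
    hsv=cv2.cvtColor(im,cv2.COLOR_BGR2HSV)
    H,S,V=[hsv[...,i].astype(int) for i in range(3)]
    for nm,m in dict(yellow=(abs(H-27)<6)&(S>190)&(V>120),red=((H<6)|(H>174))&(S>170)&(V>70)).items():
        m=m.astype(np.uint8); m[:y]=0;m[y+140:]=0;m[:,:x]=0;m[:,x+150:]=0
        k,l,st,ce=cv2.connectedComponentsWithStats(m)
        for i in range(1,k):
            if st[i,4]>10: print(n,nm,st[i],ce[i].round(1))
cv2.imwrite("pics/c1.png",np.hstack(out))
E
```

```text
scene yellow [325 144  12  16  35] [329.9 153.6]
scene red [383 178   7   3  14] [385.7 178.9]
scene red [380 182  28  10  98] [395.  186.9]
side yellow [319 151   6  20 105] [321.3 160.8]
side red [366 182  22  12  82] [377.4 188.8]
```

View pics/c1.png

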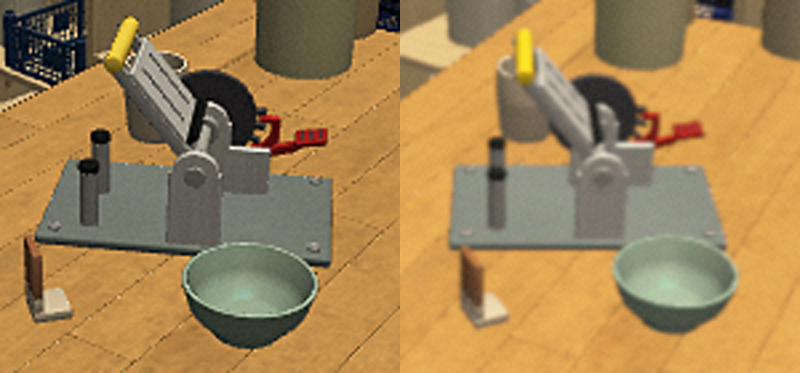

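```bash
python3 - <<'E'
from h import *
C={"scene":[(311.2,195.7),(299.2,225),(409.1,231.7),(409.1,201.7)],"side":[(294.5,203),(293.7,231),(398,232.6),(389.7,204.5)]}
for n,c in C.items():
    P=np.array([onz(n,*p,.01)[:2] for p in c]);print(n,P.round(4).tolist(),[np.linalg.norm(P[i]-P[i-1]).round(3) for i in range(4)],P.mean(0),[np.degrees(np.arctan2(*(d)[::-1])) for d in (P[1]-P[2],P[0]-P[3],P[1]-P[0],P[2]-P[3])])
print("yellow",tri([ray("scene",329.9,152.5),ray("side",321.3,160.8)]))
s=lambda x,y:(285+x/2.667,135+y/2.667); d=lambda x,y:(275+(x-400)/2.667,140+y/2.667)
print("pad",tri([ray("scene",*s(312,136)),ray("side",*d(687,130))]))
print("hinge near",tri([ray("scene",*s(194,176)),ray("side",*d(604,176))]))
print("bowlrim",onz("scene",*s(251,283),.047),onz("side",*d(675,268),.047))
print("tile",onz("scene",*s(50,300),.01),"cup",onz("scene",*s(150,135),.0),onz("side",*d(524,135),0))
E
```

```text
scene [[0.679, 0.0106], [0.6334, 0.1524], [0.4041, 0.0688], [0.448, -0.0695]] [np.float64(0.245), np.float64(0.149), np.float64(0.244), np.float64(0.145)] [0.54113502 0.0405827 ] [np.float64(20.029314703540127), np.float64(19.13144902516092), np.float64(107.83991821678502), np.float64(107.58188349673019)]
side [[0.6846, 0.0141], [0.6401, 0.1466], [0.4026, 0.0789], [0.443, -0.0545]] [np.float64(0.251), np.float64(0.14), np.float64(0.247), np.float64(0.139)] [0.54257322 0.04625834] [np.float64(15.912497127828722), np.float64(15.870217435397183), np.float64(108.58339582784225), np.float64(106.82025401478498)]
yellow [0.59548939 0.07468405 0.1651284 ]
pad [ 0.46495279 -0.05382375  0.05466201]
hinge near [0.51178444 0.10871631 0.07905041]
bowlrim [0.42977572 0.19099545 0.047     ] [0.43423363 0.18424731 0.047     ]
tile [0.57934573 0.22859501 0.01      ] cup [ 0.64516887 -0.09703212  0.        ] [ 0.64268013 -0.0964355   0.        ]
```

The plate's yaw is about 17.5°, with the origin near (0.53, 0.05). The bar is at (0.595, 0.075, 0.165) and the pad at about (0.463, -0.05). Next I'll shut the fingers, line the tool up with the easel axes, and fly above it for a closer look with the wrist camera.

```bash
python3 -m crank '[[[0,0,-5],0],[[0,0,-8],-8],[[-4,-4,-8],-16],[[-8,-8,-8],-24],[[-11,-12,-8],-31],[[-15,-17,-8],-31],[[-18,-21,-8],-31],[[-22,-26,-8],-31],[[-25,-30,-8],-31],[[-28,-34,-8],-31]]' 0 20
```

```text
t: 1.1
tcp_pos: [0.3237, 0.2458, 0.3112]
tool_rot: [-0.15, 0.989, -0.0, 0.0]
force: [2.1, 0.2, -0.4]
finger_gap: -0.005
```

```bash
python3 -m crank '[[[-1,-5,0],0],[[-2,-10,0],0],[[-3,-15,0],0],[[-4,-20,0],0],[[-4.6,-25,0],0],[[-4.6,-25,0],0],[[-4.6,-25,0],0],[[-4.6,-25,0],0]]'; python3 - <<'E'
from h import *
P=manip.camera_params("wrist");im=manip.snapshot("wrist");cv2.imwrite("pics/w1.png",im[...,::-1]);np.save("w1.npy",P,allow_pickle=True);print(P,manip.sense()["tcp_pos"])
E
```

```text
t: 1.9
tcp_pos: [0.4404, 0.0234, 0.3109]
tool_rot: [-0.15, 0.989, 0.001, -0.001]
force: [0.8, -0.0, -0.5]
finger_gap: -0.002
{'fx': 355.7223581982331, 'fy': 355.7223581982331, 'cx': 320.4020375216889, 'cy': 201.65265360905508, 'pose': array([[-0.2967974 , -0.91807808, -0.26276213,  0.37389715],
       [ 0.95493985, -0.28502744, -0.0827601 ,  0.00221561],
       [ 0.00108582, -0.27548501,  0.96130475,  0.45319387],
       [ 0.        ,  0.        ,  0.        ,  1.        ]])} [0.44030448 0.02377887 0.31100594]
```

View pics/w1.png

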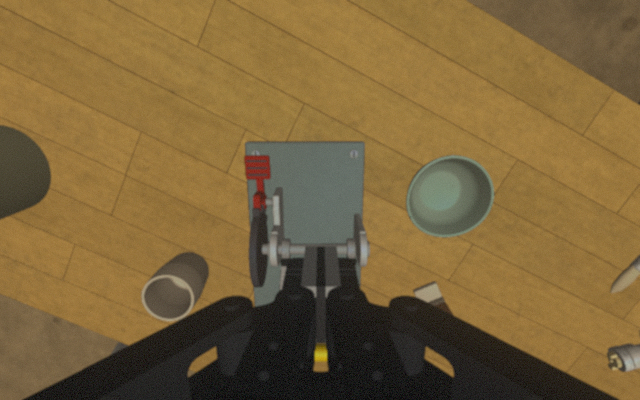

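The wrist view shows the pad at (257,167), the hinge axis at row 250 between columns 268 and 362, and the plate's rear edge running from (246,142) to (364,142). The cup is at (172,295) and the bowl at (450,196).

```bash
python3 - <<'E'
from h import *
P=np.load("w1.npy",allow_pickle=True).item()
def w(u,v,z):
    o,d=ray(0,u,v,P); return o+d*(z-o[2])/d[2]
im=cv2.imread("pics/w1.png");hsv=cv2.cvtColor(im,cv2.COLOR_BGR2HSV);H,S,V=[hsv[...,i].astype(int) for i in range(3)]
m=((H<8)|(H>172))&(S>150)&(V>60);m[:, :240]=0;m[:,275:]=0;m[:150]=0;m[180:]=0
ys,xs=np.where(m);print(xs.min(),xs.max(),ys.min(),ys.max(),m.sum(1).tolist()[150:182])
print("pad",w(257.3,167,.063));a,b=w(246,142,.01),w(364,142,.01)
yb=(b-a)/np.linalg.norm(b-a);print("edge",a,b,np.linalg.norm(b-a),np.degrees(np.arctan2(yb[1],yb[0]))-90)
print("hinge",w(268,250,.075),w(362,250,.075),"cup rim",w(168,298,.079))
t=np.radians(17.3);xb=np.array([np.cos(t),np.sin(t)]);yb=np.array([-xb[1],xb[0]])
e=(a+b)[:2]/2;print("origin via edge",e+.125*xb,"via pad",w(257.3,167,.063)[:2]+.092*xb+.068*yb,"via hinge",w(315,250,.075)[:2])
E
```

```text
245 269 156 179 [0, 0, 0, 0, 0, 0, 21, 24, 24, 24, 4, 4, 22, 23, 23, 23, 23, 3, 5, 24, 23, 24, 24, 20, 5, 4, 23, 23, 20, 7, 0, 0]
pad [ 0.46311277 -0.04295097  0.063     ]
edge [ 0.44905057 -0.0702495   0.01      ] [0.40576267 0.06908905 0.01      ] 0.14590775934346537 17.25830228395094
hinge [ 0.55040896 -0.0056324   0.075     ] [0.51835355 0.09767923 0.075     ] cup rim [ 0.64324451 -0.10287988  0.079     ]
origin via edge [0.54675172 0.03659164] via pad [0.53072928 0.04933125] via hinge [0.53438375 0.04601539]
```

```bash
python3 -m crank '[[[0,-3.5,0],0],[[0.1,-6.8,0],0],[[0.1,-6.8,4],0],[[0.1,-6.8,8],0],[[0.1,-6.8,12],0],[[0.1,-6.8,16],0],[[0.1,-6.8,20],0],[[0.1,-6.8,22.3],0],[[0.1,-6.8,22.3],0],[[0.1,-6.8,22.3],0]]'; python3 - <<'E'
from h import *
P=manip.camera_params("wrist");im=manip.snapshot("wrist")[...,::-1]
s=manip.snapshot("scene")[135:285,285:435,::-1]
print(manip.sense()["tcp_pos"])
cv2.imwrite("pics/w2.png",np.hstack([cv2.resize(im[100:400,180:480],(400,400)),cv2.resize(s,(400,400))]))
E
```

```text
t: 2.95
tcp_pos: [0.4605, -0.0415, 0.0886]
tool_rot: [-0.151, 0.989, 0.0, -0.0]
force: [0.4, -0.6, 0.2]
finger_gap: 0.002
[ 0.46161662 -0.04232609  0.08974577]
```

View pics/w2.png

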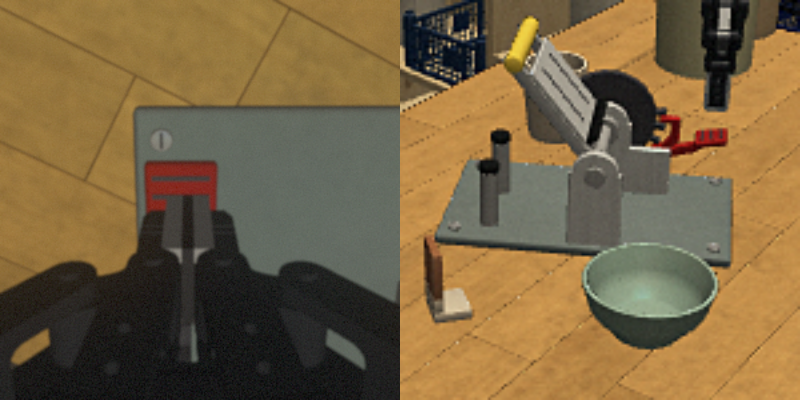

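The fingertips are centred over the pad (pad at about (181,190) in the left crop, tip at (187,200)). Now I'll press.

```bash
python3 -m crank '[[[0,-0.2,1.2],0],[[0,-0.2,2.2],0],[[0.1,-0.2,2.6],0],[[0.1,-0.2,3.0],0],[[0.2,-0.2,3.3],0],[[0.2,-0.2,3.6],0],[[0.2,-0.2,3.8],0],[[0.2,-0.2,4.0],0],[[0.2,-0.2,4.2],0],[[0.2,-0.2,4.3],0]]'
```

```text
t: 4.05
tcp_pos: [0.4584, -0.0452, 0.0459]
tool_rot: [-0.15, 0.989, 0.0, -0.001]
force: [-5.9, -1.4, 20.4]
finger_gap: 0.002
```

```bash
python3 -m crank '[[[0,0,0.1],0],[[0,0,0.2],0],[[0,0,0.2],0],[[0,0,0.2],0]]'; python3 -m crank '[[[0,0,-0.5],0],[[0,0,-2],0],[[0,0,-5],0],[[0,0,-9],0],[[0,0,-13],0],[[0,0,-17],0],[[0,0,-17],0]]'; python3 - <<'E'
from h import *
s=manip.snapshot("scene")[135:285,285:435,::-1]
w=manip.snapshot("side")[135:285,265:415,::-1]
cv2.imwrite("pics/s3.png",np.hstack([cv2.resize(s,(400,400)),cv2.resize(w,(400,400))]))
print(manip.sense()["tcp_pos"])
E
```

```text
t: 4.45
tcp_pos: [0.4584, -0.0452, 0.0453]
tool_rot: [-0.15, 0.989, -0.0, -0.0]
force: [-7.4, -1.8, 26.0]
finger_gap: -0.0
t: 5.15
tcp_pos: [0.4637, -0.0463, 0.2181]
tool_rot: [-0.15, 0.989, -0.003, 0.006]
force: [0.8, -0.7, -0.3]
finger_gap: 0.0
[ 0.46026314 -0.04527844  0.21401079]
```

View pics/s3.png

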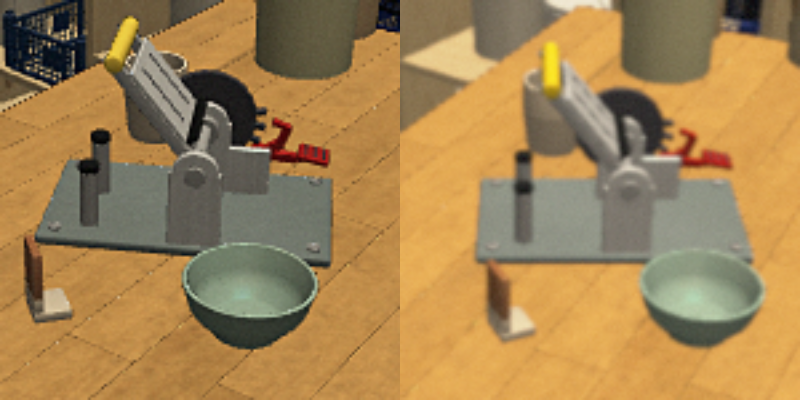

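The pawl is down and clear of the teeth: the pad dropped from row 136 to row 155 in the scene crop, and the arm is still up. Next I'll move over the bar.

```bash
python3 -m crank '[[[-4,1.5,0],0],[[-8,3.5,0],0],[[-12,5.2,0],0],[[-15,6.5,0],0],[[-16.6,7.1,0],0],[[-16.6,7.1,0],0],[[-16.6,7.1,1],0],[[-16.6,7.1,2.5],0],[[-16.6,7.1,2.5],0]]'; python3 - <<'E'
from h import *
s=manip.snapshot("scene")[120:270,265:415,::-1]
w=manip.snapshot("side")[120:270,245:395,::-1]
cv2.imwrite("pics/s4.png",np.hstack([cv2.resize(s,(400,400)),cv2.resize(w,(400,400))]))
print(manip.sense()["tcp_pos"])
E
```

```text
t: 6.15
tcp_pos: [0.5934, 0.071, 0.1849]
tool_rot: [-0.149, 0.989, 0.001, -0.004]
force: [-0.8, -0.2, -1.0]
finger_gap: -0.003
[0.59545593 0.07093825 0.18722906]
```

View pics/s4.png

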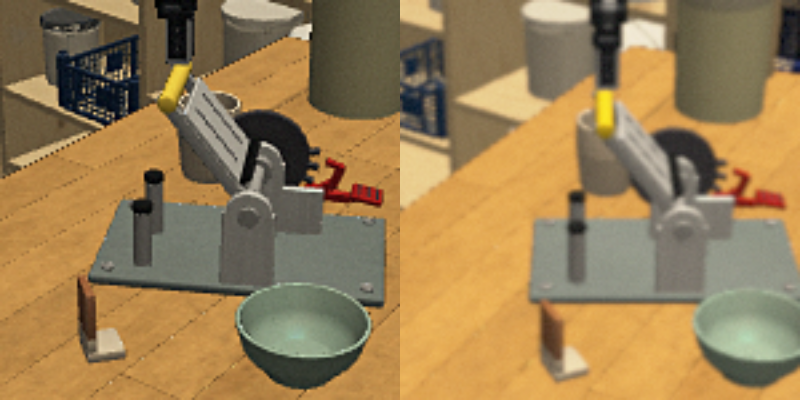

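```bash
python3 -m crank '[[[-0.3,0,1.2],0],[[-0.5,0,1.7],0],[[-0.8,0,2.0],0],[[-1.2,0,2.3],0],[[-1.6,0,2.7],0],[[-1.9,0,3.1],0],[[-2.3,0,3.5],0],[[-2.6,0,4.0],0],[[-2.9,0,4.5],0],[[-3.2,0,5.0],0]]'; python3 - <<'E'
from h import *
s=manip.snapshot("scene")[120:270,265:415,::-1]
w=manip.snapshot("side")[120:270,245:395,::-1]
cv2.imwrite("pics/s5.png",np.hstack([cv2.resize(s,(400,400)),cv2.resize(w,(400,400))]))
q=manip.sense();print(q["tcp_pos"],q["force"])
E
```

```text
t: 7.25
tcp_pos: [0.6314, 0.0819, 0.14]
tool_rot: [-0.149, 0.989, -0.0, 0.005]
force: [3.7, 1.4, 6.6]
finger_gap: 0.001
[0.63092434 0.08169703 0.13926892] [2.04965888 0.74434657 4.8708951 ]
```

View pics/s5.png

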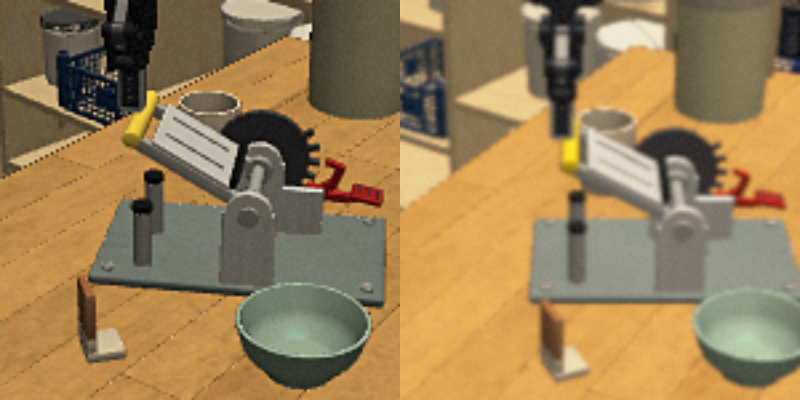

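The arm is about halfway down, but the tip has run about 8 mm ahead of the bar (tip column 132, bar 145 in the scene crop). I'll lift off, step back, and carry on down.

```bash
python3 -m crank '[[[0,0,-1],0],[[0.8,0,-1],0],[[0.8,0,-0.3],0],[[0.7,0,0.2],0],[[0.4,0,0.8],0],[[0.2,0,1.3],0],[[0,0,1.8],0],[[-0.1,0,2.3],0],[[-0.3,0,2.9],0],[[-0.3,0,3.4],0]]'; python3 -m crank '[[[-0.05,0,0.5],0],[[-0.1,0,0.9],0],[[-0.1,0,1.3],0],[[-0.2,0,1.7],0],[[-0.2,0,2.0],0],[[-0.2,0,2.2],0],[[-0.2,0,2.3],0],[[-0.2,0,2.4],0]]'
```

```text
t: 8.35
tcp_pos: [0.6314, 0.0819, 0.104]
tool_rot: [-0.15, 0.989, -0.0, 0.001]
force: [2.8, -0.3, 3.2]
finger_gap: 0.001
t: 9.15
tcp_pos: [0.6321, 0.0822, 0.0841]
tool_rot: [-0.15, 0.989, -0.0, 0.0]
force: [-6.2, -1.3, 28.1]
finger_gap: -0.006
```

```bash
python3 -m crank '[[[0,0,0.1],0],[[0,0,0.1],0],[[0,0,0.1],0]]'; python3 -m crank '[[[0,0,-0.5],0],[[0,0,-2],0],[[0,0,-6],0],[[0,0,-10],0],[[0,0,-14],0],[[0,0,-14],0],[[0,0,-14],0]]'; python3 - <<'E'
from h import *
s=manip.snapshot("scene")[120:270,265:415,::-1]
w=manip.snapshot("side")[120:270,245:395,::-1]
cv2.imwrite("pics/s6.png",np.hstack([cv2.resize(s,(400,400)),cv2.resize(w,(400,400))]))
E
```

```text
t: 9.45
tcp_pos: [0.6321, 0.0822, 0.0841]
tool_rot: [-0.15, 0.989, -0.001, 0.0]
force: [-7.2, -1.3, 26.8]
finger_gap: -0.0
t: 10.15
tcp_pos: [0.6316, 0.0826, 0.2199]
tool_rot: [-0.15, 0.989, -0.0, -0.0]
force: [-0.6, 0.5, -1.1]
finger_gap: 0.001
```

View pics/s6.png

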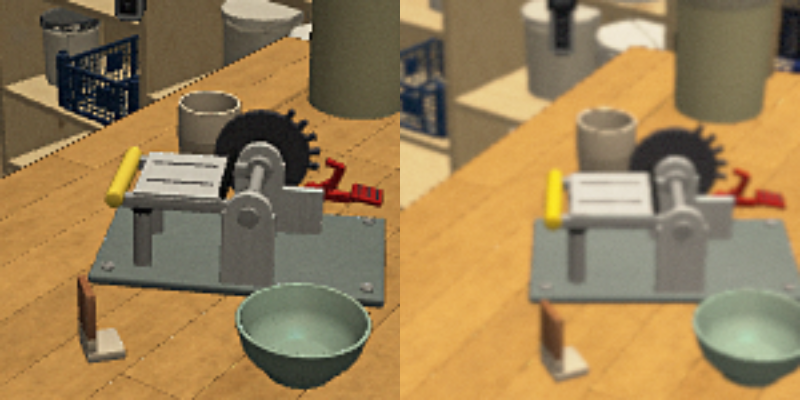

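The arm lies level on its rests, with the bar at (123,177) in the scene crop. The pawl is still down, and the cup, bowl and tile look unmoved. The gripper is clear, so I'll hand in.

```bash
python3 -c "
from station import manip
print(manip.sign_off())"
```

```text
the job is handed in; nothing more can be done
None
```

I pressed the pawl free, pushed the easel arm down onto its rests, and handed the job in at about 10 s of the 42 s allowed. No verdict is reported, and I didn't measure either joint angle directly.

- **Pawl:** I pressed the thumb pad down to its stop with the shut fingertips. The tip reached z = 45 mm at about 26 N, and the pawl stayed clear of the teeth after I lifted off.
- **Arm:** I pushed the yellow bar down in two strokes. About halfway, the tip had run roughly 8 mm ahead of the bar, so I lifted off, stepped back and finished the push. The bar ended on its rests with the tip at z = 84 mm, steady at about 27 N.
- **Last checks:** The final pictures show the arm level and the pawl still down. The cup, bowl and tile look unmoved by eye, and the gripper is about 13 cm above the bar, touching nothing.
- **Disagreement:** My estimates of the easel's origin differed by up to 2 cm. The estimate from the plate's rear edge was the odd one out because it assumed the plate is centred on the hinge. I used the average of the pad and hinge estimates.

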